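Pull the memory cartridge and hold the recessed reset button with a stylus

TASK

The controller on the bench test panel needs a factory reset: pull its blue memory cartridge straight up out of the slot, against the two spring clips, and leave it in the black parts tray. Then take the yellow reset stylus from the tool block, reach its tip down through the white-ringed round hole in the controller's face and press the orange button inside all the way down, and finish while you are still holding the button down with the stylus in the gripper. Never press the button while the cartridge is still in its slot, and leave the other things on the bench where they are.

Things in the scene. Friction and masses are not known exactly. Their poses are not given: they have to be found in the camera images.
- controller: dark grey controller module on the rail of the fixed test panel, fixed, 100 (x) x 90 (y) x 70 mm high; origin under its centre, 12.5 mm above the table; z up. Its level upper face (70 x 86 mm) is 70 mm above the origin; rows of green terminals on lower steps at its x ends; only the cartridge and its clips stand above the face
- slot_mouth (a point): centre of the memory slot at the level of the controller's face, axes as the controller's; slot 19.5 (x) x 35.5 (y) mm, 20 mm deep. Two steel spring clips, 18 to 28 mm from it along +y and -y and 21 mm high, hook over a rib on each end of the cartridge: pulling it straight up takes about 8 to 16 N at its most, within the first 4 mm, then the clips have sprung aside; it is out after 20 mm
- cartridge_center (a point): centre of the blue memory cartridge, half-way up: a loose upright block 18 (x) x 34 (y) x 56 (z) mm, about 60 g. Seated, its axes are parallel to the controller's, its foot stands on the slot's floor, this point is 8 mm above the face and its top 36 mm above the face. The clips are at its y ends; its wide x faces are free above the controller's face: pinch it across x
- reset_hole (a point): centre of the white-ringed round hole in the controller's face, at the level of the face: 14 mm in diameter, 20 mm deep, straight down; the orange button's top is 14 mm below this point when up
- reset_button (a joint): travel of the orange reset button (11 mm in diameter) at the bottom of the hole, in m: 0 when up, 0.005 fully down; its spring takes 2 N to start and 4 N fully down, and brings it back up when let go
- stylus_handle (a point): reset stylus, loose, about 40 g, upright in one of the tool block's holes, tip down, z up. This point: centre of its round yellow handle, 15 mm thick and 70 mm long (35 mm above and below). Below that a finger guard 22 mm wide, 4 mm thick, then a white rod 6 mm thick, 55 mm long, in the hole; the tip is 94 mm below this point. Lift it 60 mm to clear the block
- stylus_tip (a point): the very tip of the stylus's white rod, on its axis; 94 mm from stylus_handle
- tool_block: black block with two holes, fixed, 60 (x) x 130 (y) x 62 mm high, yellow strip on one side; origin under its centre; the holes are 38 mm from the centre along +y and -y; the stylus stands in either of them and a red screwdriver in the other, top 128 mm above the table
- screwdriver_handle (a point): centre of the red handle (25 mm in diameter, 66 mm long) of the loose screwdriver standing in the tool block's other hole; to be left there
- tray: black open parts tray, fixed, 110 (x) x 150 (y) x 26 mm high, walls and floor 4 mm thick, empty; origin under its centre
- plug: loose green terminal plug, 16 x 40 x 14 mm, lying on the front edge of the test panel; origin under its centre; to be left alone
- multimeter: loose yellow multimeter, 150 x 78 x 45 mm, lying beyond the panel to the left; origin under its centre; to be left alone
- tape: loose roll of green tape lying flat, 84 mm in diameter, 19 mm high, between robot and panel; origin under its centre; to be left alone
- screw_jar: loose clear jar with black lid, 52 mm in diameter, 60 mm high, between robot and panel; origin under its centre; to be left alone

How it is judged (in metres and radians):
On the way, in this order (a step that is already met when the one before it is completed fails the run):
1. the cartridge is pulled up clear of its slot (z of cartridge_center in the frame of controller above 0.1 m), for 0.1 s.
2. the cartridge lies in the black tray, let go and still (x of cartridge_center in the frame of tray between -0.055 and 0.055 m and y of cartridge_center in the frame of tray between -0.075 and 0.075 m and z of cartridge_center in the frame of tray below 0.045 m and contact force between cartridge and the arm below 0.1 N and contact force between cartridge and the fingers below 0.1 N and linear speed of cartridge below 0.05 m/s), for 0.2 s.
3. the stylus is drawn up out of the tool block by the gripper (z of stylus_tip in the frame of tool_block above 0.064 m and contact force between the fingers and stylus above 1 N), for 0.2 s.
At the end, for the whole second after the job is handed in: the gripper holds the stylus, whose tip stands in the reset hole (within 7 mm of its axis, at least 15 mm below the face) and keeps the button down by more than 4 of its 5 mm with more than 1 N, while the cartridge rests in the tray (centre inside its walls and less than 45 mm above the table) (value of joint reset_button above 0.004 m and contact force between stylus and reset_button above 1 N and contact force between the fingers and stylus above 1 N and horizontal distance between stylus_tip and reset_hole below 0.007 m and z of stylus_tip in the frame of reset_hole below -0.015 m and x of cartridge_center in the frame of tray between -0.055 and 0.055 m and y of cartridge_center in the frame of tray between -0.075 and 0.075 m and z of cartridge_center in the frame of tray below 0.045 m and linear speed of cartridge below 0.05 m/s); the arm keeps its last pose, push and grip.
It fails at once if the reset button is pressed while the cartridge is still in its slot (value of joint reset_button above 0.002 m and z of cartridge_center in the frame of controller below 0.098 m and horizontal distance between cartridge_center and slot_mouth below 0.01 m).
It fails at once if another thing on the bench (screwdriver, terminal plug, multimeter, tape, jar) is shifted by more than 30 mm (distance of any of screwdriver_handle, plug, multimeter, tape, screw_jar from where it was at the start of the episode above 0.03 m).
It also fails if it takes over 58 s, if anything falls off the work surface, if the arm or the gripper's body presses on something with over 40 N, if the wrist force passes 120 N, or if a joint passes its speed limit or range.

ROBOT

A 6-joint arm with a two-finger parallel gripper is mounted at the origin on the work surface. World frame = base frame: x ahead of the robot, y to its left, z up, the work surface at z = 0. Lengths are in m, angles in degrees, forces in N, time in s.
With the tool pointing down it reaches from about 0.325 to 0.85 m from the base axis. Payload 15.5 kg.
Tool frame: the origin (TCP) lies at the very end of the fingers, on their centre line; the grasp point (between the pads) lies 19 mm behind it; z points along the fingers, y is the line along which they close (so a half turn about z gives the same grasp; the last joint's range is limited). The gripper opens to 91 mm and grips with 3 to 60 N. Pads are 32 mm wide; open, the fingers measure 118 mm over their backs; the gripper's body (76 mm by 178 mm) begins 60 mm behind the grasp point.
Start: joints at [-71.133, 28.281, 77.091, -0, 74.628, -5.472], TCP at [0.258, -0.569, 0.214] pointing down, gripper open.
Joint ranges: [-166.48, 166.48], [-47.26, 123.95], [12.59, 153.08], [-70.14, 250.14], [6.76, 159.57], [-176.63, 176.63]. Speed limits (degrees/s): [108.29, 108.29, 147.25, 172.46, 172.46, 172.46].

INTERFACE

Orientations are given as [roll, pitch, yaw] about the fixed x, y, z axes, in that order (R = Rz(yaw) Ry(pitch) Rx(roll)).
In Python, from bench import * gives the robot as it stands. The module is installed in compiled form; this text tells all that it offers.
- The arm moves only by the tool drive_tool, never from a script. Its argument "plan" is a list of rows, each an object with "fingers": the opening in per cent of the stroke, from 0 (shut) to 100 (fully open); "travel": the shift along the world's x, y, z in units of 25 mm (1.0 is 25 mm), a list of three; "dr": the turn, a rotation vector about the world's x, y, z in units of 6 degrees (1.0 is 6 degrees), a list of three. In form: [{"fingers": fingers, "travel": [x, y, z], "dr": [ax, ay, az]}, ...]. A call has 1 to 10 rows; each row is the pose to reach, as a shift and turn from the pose commanded when the call began; what a row does not reach only later rows make up. A row lasts 1/12 s, in which the tool goes at most 41.7 mm and 7.16 degrees, less where a joint would pass 70% of its speed; a pose out of reach is approached as far as the arm can. A call with a gripper value outside its range is refused whole. The fingers move at their own pace and stop on an object; "squeeze" is the grip in N (left out, the last holds). Time passes only in rows, so rows that repeat a pose let the fingers close. It gives the time, the measured TCP pose, the force, the opening and the grip force at its end, in the units of the state.
- get_state(): the state, without advancing time (a new reading comes with each control period).
- grab_frame(name): name is "scene" or "top" or "wrist"; returns (picture, depth): 480x640x3 uint8, red, green, blue; 480x640 float32, m along the optical axis (not along the pixel's ray), 0 where there is no reading.
- camera_model(name): a dict with "mtx" (3x3 intrinsics, pixels), "position" and "attitude" of the camera in the world. Camera axes: x right, y down, z forward; pixel columns grow to the right and rows downward; lengths in m; the calibration is good to about 2 mm. A picture is of the moment at which its call begins: read the wrist's pose just before it. camera_model takes no time and is no camera call; for the wrist camera it gives the pose at the moment of the call.
- finish_job(): hands the job in; it is judged then, once.
The state is a dict: "t": time; "qpos": joint angles; "qd": joint speeds; "joint_torque": joint torques, N m; "eef_pos": TCP position; "ee_rot": TCP orientation; "force": force on the tool from outside, world axes, zero at the start; "ft_torque": the same for the moment, N m; "opening": finger opening in m; "grasp_force": force on a finger pad.
Only numpy, scipy, OpenCV 4.12 (cv2) and the standard library are available. Lean on these libraries where they do the work, as an engineer would, in place of code of your own. Each camera call takes 0.05 s, during which the arm holds its last target. There are 200 camera calls.

## Working session

There is one attempt and no reset: what is moved stays moved. The work goes in short steps, Python scripts to look and compute and a tool call to move; the robot and the scene stay as the last step left them, time stands still between calls to the robot, and variables do not carry over. Pictures are saved under pics/ and viewed, at most 10 in all, crops included, and the job is handed in when it is done.

Besides the shell and the picture viewer there is one more tool, called after "Call:" by a JSON object that holds its "op" and its "data", one argument or row to a line. drive_tool: Moves the arm, as the interface text tells. Its arguments: {"type":"object","properties":{"plan":{"type":"array"},"squeeze":{"type":"number"}},"required":["plan"]}

```bash
mkdir -p pics
cat > h.py <<'E'
from bench import *
import numpy as np, cv2
def R(att):
    a=np.array(att,float)
    if a.shape==(3,3): return a
    from scipy.spatial.transform import Rotation as Ro
    return Ro.from_euler('xyz',a,degrees=True).as_matrix()
def cast(m,u,v,z):
    K=np.array(m['mtx']);d=R(m['attitude'])@np.linalg.inv(K)@np.array([u,v,1.]);p=np.array(m['position'])
    return p+d*(z-p[2])/d[2]
def cloud(m,dep):
    K=np.array(m['mtx']);v,u=np.mgrid[:480,:640]
    c=np.stack([(u-K[0,2])/K[0,0]*dep,(v-K[1,2])/K[1,1]*dep,dep],-1)
    return c@R(m['attitude']).T+np.array(m['position'])
E
python3 - <<'E'
from h import *
print(get_state())
for n in('scene','top'):
    m=camera_model(n);print(n,m)
    p,d=grab_frame(n);cv2.imwrite(f'pics/{n}0.png',p[...,::-1]);np.savez(f'{n}0.npz',p=p,d=d)
E
```

```text
{'t': 0.0, 'qpos': array([-7.11335947e+01,  2.83142181e+01,  7.71262354e+01, -5.92320006e-04,
        7.46284495e+01, -5.47255934e+00]), 'qd': array([-0.04958781,  0.00749094,  0.01459941, -0.06899393,  0.12706164,
        0.00268491]), 'joint_torque': array([ 3.18199505e-03, -8.78812909e+01, -3.81848466e+01,  7.08986912e-02,
        5.33155852e-02, -1.02856538e-04]), 'eef_pos': array([ 0.25745474, -0.56910265,  0.21335079]), 'ee_rot': array([-1.79931357e+02, -6.00287440e-03,  2.43391184e+01]), 'force': array([ 4.76804118e-05, -6.72603510e-01,  7.22271277e-04]), 'ft_torque': array([ 0.04862666, -0.00169061,  0.01791684]), 'grasp_force': 0.0, 'opening': 0.09115768147049592}
scene {'mtx': array([[481.06585222,   0.        , 323.27667938],
       [  0.        , 481.06585222, 233.9980591 ],
       [  0.        ,   0.        ,   1.        ]]), 'position': array([1.22627698, 0.26679648, 0.64831545]), 'attitude': array([-126.49996287,   -0.30611871,  110.6306203 ])}
top {'mtx': array([[492.41792249,   0.        , 324.01653818],
       [  0.        , 492.41792249, 236.24137254],
       [  0.        ,   0.        ,   1.        ]]), 'position': array([ 0.38360528, -0.01938882,  1.22529375]), 'attitude': array([-173.94605369,   -0.34307528,  -89.65570201])}
```

View pics/scene0.png

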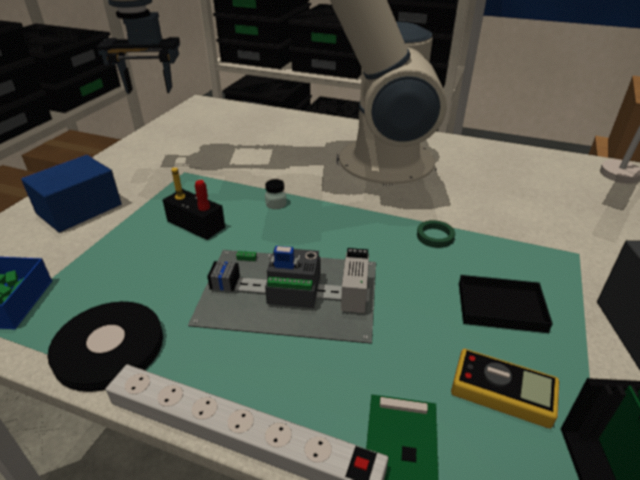

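View pics/top0.png

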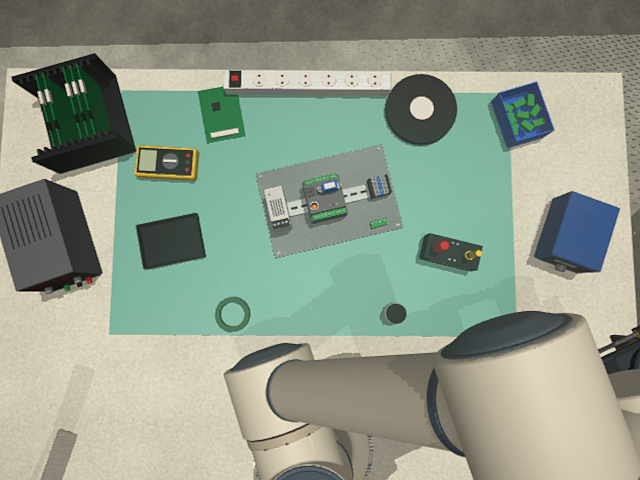

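The scene view shows the panel with the controller at (295,275), the tray at (505,300) and the tool block at (195,210). In the top view, the cartridge is at about (330,186), the hole (313,206), the stylus (475,254), the screwdriver (445,245) and the tray (171,241).

```bash
cat > a.py <<'E'
from h import *
m=camera_model('top');f=np.load('top0.npz');p,d=f['p'],f['d'];P=cloud(m,d)
hsv=cv2.cvtColor(p,cv2.COLOR_RGB2HSV);H,S,V=cv2.split(hsv)
def win(mask,u0,v0,u1,v1):
    k=np.zeros_like(mask);k[v0:v1,u0:u1]=mask[v0:v1,u0:u1];return k
def rect(n,mask,lo=None):
    v,u=np.nonzero(mask)
    if len(v)<4: print(n,'few');return
    q=P[v,u];z=np.median(q[:,2]) ;zh=np.percentile(q[:,2],90)
    r=cv2.minAreaRect((q[:,:2]*1000).astype(np.float32))
    print(n,len(v),'px',u.mean().round(1),v.mean().round(1),'med',np.median(q,0).round(4),'zhi',zh.round(4),'rect mm',np.round(r[0],1),np.round(r[1],1),round(r[2],1))
rect('blue',win(((H>95)&(H<130)&(S>120)).astype(np.uint8),300,165,360,225))
rect('blueTop',win(((P[...,2]>.1)&(P[...,2]<.14)).astype(np.uint8),300,165,360,225))
rect('face',win(((P[...,2]>.075)&(P[...,2]<.09)).astype(np.uint8),295,165,360,230))
rect('panel',win(((P[...,2]>.006)&(P[...,2]<.02)).astype(np.uint8),250,140,410,262))
yl=((H>18)&(H<35)&(S>120)&(V>90)).astype(np.uint8)
rect('yellow hi',win(yl*(P[...,2]>.1),460,240,490,262)); rect('yellow',win(yl,415,225,490,280))
rect('red',win((((H<6)|(H>174))&(S>150)).astype(np.uint8),430,230,460,260))
rect('block',win(((P[...,2]>.055)&(P[...,2]<.068)).astype(np.uint8),410,225,490,280))
rect('tray',win(((P[...,2]<.035)&(V<60)).astype(np.uint8),130,205,212,275))
rect('jar',win(((P[...,2]>.04)).astype(np.uint8),380,298,410,326))
c=cv2.resize(p[155:275,260:420],None,fx=5,fy=5,interpolation=cv2.INTER_CUBIC)
t=p[225:280,410:490];t=cv2.resize(t,None,fx=5,fy=5)
cv2.imwrite('pics/c1.png',c[...,::-1])
E
python3 a.py
python3 - <<'E'
from h import *
m=camera_model('wrist');print(m,get_state()['eef_pos'])
E
```

```text
blue 54 px 328.5 186.6 med [ 0.614  -0.0328  0.1162] zhi 0.1201 rect mm [621.9 -35.6] [26.1 32.3] 13.5
blueTop 149 px 329.7 186.0 med [ 0.6168 -0.0382  0.1171] zhi 0.1204 rect mm [618.1 -37.9] [18.4 55.3] 13.5
face 855 px 324.3 197.4 med [ 0.5957 -0.0227  0.0823] zhi 0.085 rect mm [605.1 -26.4] [78.1 85.9] 13.9
panel 3075 px 332.7 200.5 med [ 0.6017 -0.0682  0.0077] zhi 0.0136 rect mm [604.6 -40.3] [302.8 403. ] 0.7
yellow hi 48 px 476.4 253.2 med [ 0.464  -0.3659  0.1343] zhi 0.1372 rect mm [ 464.1 -367.6] [12.7 12.4] 39.2
yellow 91 px 472.2 254.4 med [ 0.4637 -0.365   0.1021] zhi 0.1366 rect mm [ 454.9 -348.1] [ 26.1 104.2] 17.9
red 60 px 444.2 244.8 med [ 0.4822 -0.2946  0.1276] zhi 0.1305 rect mm [ 482.1 -295.3] [18.1 17. ] 60.7
block 1158 px 453.1 252.0 med [ 0.4703 -0.3349  0.0617] zhi 0.0647 rect mm [ 472.8 -332.8] [131.2  60.8] 76.1
tray 956 px 158.4 238.5 med [0.5097 0.402  0.0081] zhi 0.0258 rect mm [498.4 350.7] [110.5 150.6] 12.0
jar 321 px 396.5 313.4 med [ 0.3274 -0.1957  0.0593] zhi 0.0621 rect mm [ 341.9 -116.9] [207.3  45.2] 79.1
{'mtx': array([[373.97061042,   0.        , 313.86321352],
       [  0.        , 373.97061042, 238.9938998 ],
       [  0.        ,   0.        ,   1.        ]]), 'position': array([ 0.32265624, -0.54005757,  0.38344996]), 'attitude': array([ 1.65290587e+02,  9.71889059e-02, -6.57362580e+01])} [ 0.25746518 -0.56914179  0.21341273]
```

View pics/c1.png

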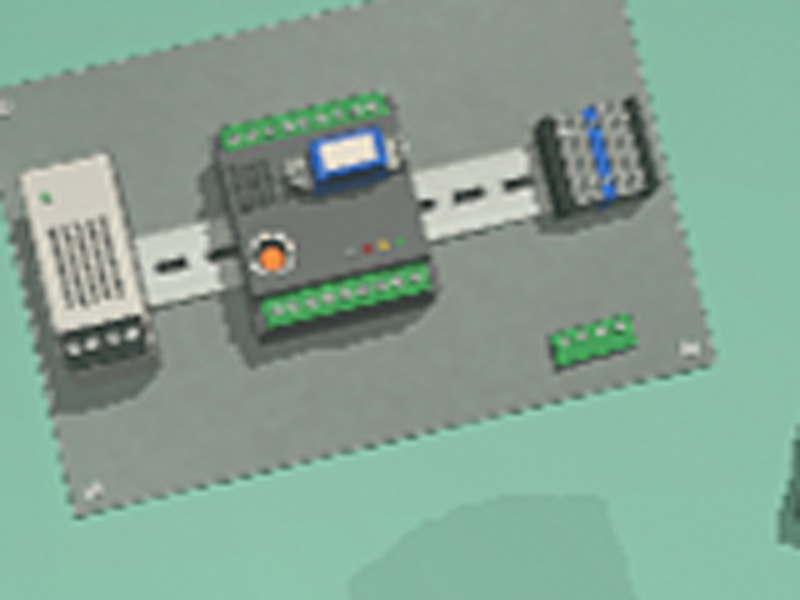

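The top crop shows the cartridge (blue, cream top) at about (348,150) in the crop, with clips on its left and right. The orange button inside its white ring is at (272,257). The measured heights fit: top at 0.118, face at 0.083, and yaw about 13.7°. I'll move over the controller and check with the wrist camera.

Call:
{"op": "drive_tool", "data": {
  "plan": [
    {"fingers": 100, "travel": [14.4, 21.2, 2.6], "dr": [0, 0, 13.2]},
    {"fingers": 100, "travel": [14.4, 21.2, 2.6], "dr": [0, 0, 13.2]},
    {"fingers": 100, "travel": [14.4, 21.2, 2.6], "dr": [0, 0, 13.2]},
    {"fingers": 100, "travel": [14.4, 21.2, 2.6], "dr": [0, 0, 13.2]},
    {"fingers": 100, "travel": [14.4, 21.2, 2.6], "dr": [0, 0, 13.2]},
    {"fingers": 100, "travel": [14.4, 21.2, 2.6], "dr": [0, 0, 13.2]},
    {"fingers": 100, "travel": [14.4, 21.2, 2.6], "dr": [0, 0, 13.2]},
    {"fingers": 100, "travel": [14.4, 21.2, 2.6], "dr": [0, 0, 13.2]},
    {"fingers": 100, "travel": [14.4, 21.2, 2.6], "dr": [0, 0, 13.2]},
    {"fingers": 100, "travel": [14.4, 21.2, 2.6], "dr": [0, 0, 13.2]}
  ],
  "squeeze": 30
}}

```text
t: 0.93
eef_pos: [0.4911, -0.2245, 0.2561]
ee_rot: [-180.0, -0.0, 96.3]
force: [0.8, -0.7, -0.7]
opening: 0.0913
grasp_force: 0.0
```

Call:
{"op": "drive_tool", "data": {
  "plan": [
    {"fingers": 100, "travel": [4.8, 7.2, 1.0], "dr": [0, 0, 1.2]},
    {"fingers": 100, "travel": [4.8, 7.2, 1.0], "dr": [0, 0, 1.2]},
    {"fingers": 100, "travel": [4.8, 7.2, 1.0], "dr": [0, 0, 1.2]},
    {"fingers": 100, "travel": [4.8, 7.2, 1.0], "dr": [0, 0, 1.2]},
    {"fingers": 100, "travel": [4.8, 7.2, 1.0], "dr": [0, 0, 1.2]},
    {"fingers": 100, "travel": [4.8, 7.2, 1.0], "dr": [0, 0, 1.2]},
    {"fingers": 100, "travel": [4.8, 7.2, 1.0], "dr": [0, 0, 1.2]},
    {"fingers": 100, "travel": [4.8, 7.2, 1.0], "dr": [0, 0, 1.2]}
  ]
}}

```text
t: 1.6
eef_pos: [0.6102, -0.0463, 0.2804]
ee_rot: [-179.9, -0.0, 103.2]
force: [-0.6, -0.5, -0.6]
opening: 0.0912
grasp_force: 0.0
```

Run:
```python
from h import *
s=get_state();m=camera_model('wrist');p,d=grab_frame('wrist')
print(s['eef_pos'],s['ee_rot'],s['force'])
np.savez('w1.npz',p=p,d=d,K=m['mtx'],pos=m['position'],att=m['attitude'])
cv2.imwrite('pics/w1.png',p[...,::-1])
```

```text
[ 0.61023223 -0.04633291  0.2804358 ] [-1.79942120e+02 -5.70245972e-03  1.03229381e+02] [-0.57532001 -0.5075724  -0.61524919]
```

View pics/w1.png

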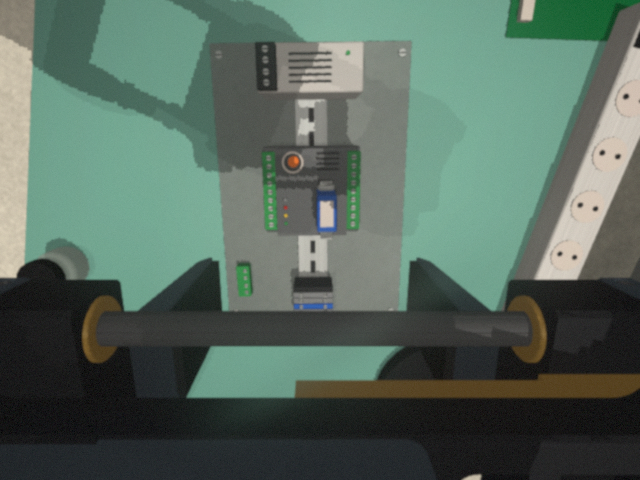

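The wrist view shows the cartridge's top at (327,213), the ringed hole at (292,161) and the panel aligned with the picture.

Run:
```python
from h import *
f=np.load('w1.npz');p,d=f['p'],f['d'];m=dict(mtx=f['K'],position=f['pos'],attitude=f['att'])
P=cloud(m,d);H,S,V=cv2.split(cv2.cvtColor(p,cv2.COLOR_RGB2HSV))
def rep(n,mask,box,z):
    u0,v0,u1,v1=box;k=np.zeros((480,640),np.uint8);k[v0:v1,u0:u1]=mask[v0:v1,u0:u1]
    v,u=np.nonzero(k);q=np.array([cast(m,a,b,z)[:2] for a,b in zip(u,v)])*1000
    r=cv2.minAreaRect(q.astype(np.float32));print(n,len(u),u.mean().round(1),v.mean().round(1),'mean',q.mean(0).round(1),'rect',np.round(r[0],1),np.round(r[1],1),round(r[2],1),'zdepth',np.median(P[v,u,2]).round(4))
rep('carttop',P[...,2]>.11,(305,180,350,245),.1185)
rep('label',(S<90)&(V>130)&(P[...,2]>.1),(305,185,350,245),.1185)
rep('ring',(S<70)&(V>110),(278,147,307,176),.0825)
rep('orange',(H<20)&(S>150)&(V>100),(278,147,307,176),.0685)
rep('face',(P[...,2]>.075)&(P[...,2]<.09),(255,140,370,245),.0825)
rep('panel',(P[...,2]>.006)&(P[...,2]<.02),(200,30,420,255),.0125)
# hough line yaw of panel long edges
g=cv2.Canny(p,50,120);L=cv2.HoughLinesP(g,1,np.pi/720,60,minLineLength=120,maxLineGap=8)
for l in (L[:,0] if L is not None else []):
    a=cast(m,*l[:2],.0125);b=cast(m,*l[2:],.0125);e=b-a;print(l,np.degrees(np.arctan2(e[1],e[0])).round(1))
```

```text
carttop 771 326.0 211.9 mean [618.5 -34.7] rect [620.5 -27.9] [27.4 46.7] 17.1 zdepth 0.1177
label 384 326.3 215.6 mean [619.5 -37.9] rect [620.6 -41.6] [11.8 34.2] 13.4 zdepth 0.1179
ring 143 294.3 160.5 mean [579.5   1. ] rect [ 5.794e+02 -1.000e-01] [23.3 19.9] 13.2 zdepth 0.0824
orange 93 293.1 161.2 mean [577.9  -0.8] rect [577.8  -0.7] [9.9 9.8] 58.2 zdepth 0.0677
face 4959 308.3 188.0 mean [598.6 -22.2] rect [601.8 -25.3] [70.4 84.7] 13.2 zdepth 0.0817
panel 2434 311.3 149.3 mean [593.4  10.9] rect [595.    6.9] [213.3 236. ] 13.8 zdepth 0.0115
[186 397 496 397] 13.2
[207 346 436 346] 13.2
[ 24 265  30 106] 90.1
[572 186 639  20] 90.2
[494 311 600  38] 90.0
[399 311 412  43] 103.9
[224 311 387 311] 13.2
[576 279 639 138] 89.5
[296 380 533 380] 13.2
[488 398 610 398] 13.2
[218 172 228 308] -76.3
[535 276 597 123] 90.1
```

Call:
{"op": "drive_tool", "data": {
  "plan": [
    {"fingers": 70, "travel": [0.4, 0.33, -1.5], "dr": [0, 0, 0.1]},
    {"fingers": 70, "travel": [0.4, 0.33, -3.0], "dr": [0, 0, 0.1]},
    {"fingers": 70, "travel": [0.4, 0.33, -4.5], "dr": [0, 0, 0.1]},
    {"fingers": 70, "travel": [0.4, 0.33, -5.5], "dr": [0, 0, 0.1]},
    {"fingers": 70, "travel": [0.4, 0.33, -6.3], "dr": [0, 0, 0.1]},
    {"fingers": 70, "travel": [0.4, 0.33, -7.0], "dr": [0, 0, 0.1]},
    {"fingers": 70, "travel": [0.4, 0.33, -7.5], "dr": [0, 0, 0.1]},
    {"fingers": 70, "travel": [0.4, 0.33, -7.5], "dr": [0, 0, 0.1]}
  ]
}}

```text
t: 2.32
eef_pos: [0.6182, -0.0397, 0.091]
ee_rot: [-179.8, -0.1, 103.6]
force: [0.7, -0.0, 0.6]
opening: 0.0637
grasp_force: 0.0
```

Call:
{"op": "drive_tool", "data": {
  "plan": [
    {"fingers": 0, "travel": [0, 0, 0], "dr": [0, 0, 0]},
    {"fingers": 0, "travel": [0, 0, 0], "dr": [0, 0, 0]},
    {"fingers": 0, "travel": [0, 0, 0], "dr": [0, 0, 0]},
    {"fingers": 0, "travel": [0, 0, 0], "dr": [0, 0, 0]},
    {"fingers": 0, "travel": [0, 0, 0], "dr": [0, 0, 0]},
    {"fingers": 0, "travel": [0, 0, 0], "dr": [0, 0, 0]},
    {"fingers": 0, "travel": [0, 0, 0], "dr": [0, 0, 0]},
    {"fingers": 0, "travel": [0, 0, 0], "dr": [0, 0, 0]},
    {"fingers": 0, "travel": [0, 0, 0], "dr": [0, 0, 0]}
  ],
  "squeeze": 40
}}

```text
t: 3.07
eef_pos: [0.6205, -0.0382, 0.0936]
ee_rot: [180.0, 0.0, 103.8]
force: [0.4, 0.1, 2.4]
opening: 0.0178
grasp_force: 40.0
```

Call:
{"op": "drive_tool", "data": {
  "plan": [
    {"fingers": 0, "travel": [0, 0, 0.1], "dr": [0, 0, 0]},
    {"fingers": 0, "travel": [0, 0, 0.25], "dr": [0, 0, 0]},
    {"fingers": 0, "travel": [0, 0, 0.5], "dr": [0, 0, 0]},
    {"fingers": 0, "travel": [0, 0, 0.8], "dr": [0, 0, 0]},
    {"fingers": 0, "travel": [0, 0, 1.2], "dr": [0, 0, 0]},
    {"fingers": 0, "travel": [0, 0, 1.8], "dr": [0, 0, 0]},
    {"fingers": 0, "travel": [0, 0, 2.6], "dr": [0, 0, 0]},
    {"fingers": 0, "travel": [0, 0, 3.6], "dr": [0, 0, 0]},
    {"fingers": 0, "travel": [0, 0, 4.5], "dr": [0, 0, 0]},
    {"fingers": 0, "travel": [0, 0, 5.0], "dr": [0, 0, 0]}
  ]
}}

```text
t: 3.9
eef_pos: [0.6215, -0.0384, 0.2225]
ee_rot: [179.8, 0.1, 103.8]
force: [0.4, -0.8, 0.1]
opening: 0.0176
grasp_force: 40.0
```

Call:
{"op": "drive_tool", "data": {
  "plan": [
    {"fingers": 0, "travel": [-0.3, 1.0, 0], "dr": [0, 0, 0]},
    {"fingers": 0, "travel": [-0.75, 2.4, 0], "dr": [0, 0, 0]},
    {"fingers": 0, "travel": [-1.2, 3.8, 0], "dr": [0, 0, 0]},
    {"fingers": 0, "travel": [-1.65, 5.2, 0], "dr": [0, 0, 0]},
    {"fingers": 0, "travel": [-2.1, 6.6, 0], "dr": [0, 0, 0]},
    {"fingers": 0, "travel": [-2.5, 8.0, 0], "dr": [0, 0, 0]},
    {"fingers": 0, "travel": [-2.95, 9.4, 0], "dr": [0, 0, 0]},
    {"fingers": 0, "travel": [-3.4, 10.8, 0], "dr": [0, 0, 0]},
    {"fingers": 0, "travel": [-3.85, 12.2, 0], "dr": [0, 0, 0]},
    {"fingers": 0, "travel": [-4.3, 13.6, 0], "dr": [0, 0, 0]}
  ]
}}

```text
t: 4.73
eef_pos: [0.5123, 0.3035, 0.2198]
ee_rot: [179.9, -0.0, 103.8]
force: [1.0, 0.3, 0.1]
opening: 0.0176
grasp_force: 40.0
```

Run:
```python
from h import *
s=get_state();m=camera_model('top');p,d=grab_frame('top')
print(s['eef_pos'],s['ee_rot'],s['opening'],s['grasp_force'])
P=cloud(m,d);k=(P[...,2]<.035)&(cv2.cvtColor(p,cv2.COLOR_RGB2HSV)[...,2]<60)
k[:205]=0;k[275:]=0;k[:,:130]=0;k[:,212:]=0
v,u=np.nonzero(k);print(len(u),cv2.minAreaRect((P[v,u,:2]*1000).astype(np.float32)))
for z,lo,hi in((.026,.02,.034),):
    q=P[v,u];q=q[(q[:,2]>lo)&(q[:,2]<hi)];print('rim',len(q),cv2.minAreaRect((q[:,:2]*1000).astype(np.float32)))
m=camera_model('scene');p,d=grab_frame('scene');P=cloud(m,d);H,S,V=cv2.split(cv2.cvtColor(p,cv2.COLOR_RGB2HSV))
k=(H>95)&(H<130)&(S>120)&(P[...,1]>.2)&(P[...,0]<.65)&(P[...,2]>.05)
v,u=np.nonzero(k);print('blue',len(u),P[v,u].min(0) if len(u) else '',P[v,u].max(0) if len(u) else '')
```

```text
[0.51234765 0.30345076 0.2198288 ] [ 1.79919413e+02 -1.63261456e-02  1.03756121e+02] 0.017612146966475974 39.998987317085266
1106 ((504.0020751953125, 323.1573181152344), (109.70014953613281, 93.38864135742188), 12.265106201171875)
rim 179 ((504.8663024902344, 319.8318176269531), (109.86061096191406, 86.58523559570312), 11.933448791503906)
blue 1035 [-1.20620423  0.27767143  0.16405659] [0.54845932 0.74254268 0.40821968]
```

Call:
{"op": "drive_tool", "data": {
  "plan": [
    {"fingers": 0, "travel": [-0.4, 1.2, -0.4], "dr": [0, 0, 0]},
    {"fingers": 0, "travel": [-0.6, 1.9, -1.4], "dr": [0, 0, 0]},
    {"fingers": 0, "travel": [-0.6, 1.9, -2.6], "dr": [0, 0, 0]},
    {"fingers": 0, "travel": [-0.6, 1.9, -3.8], "dr": [0, 0, 0]},
    {"fingers": 0, "travel": [-0.6, 1.9, -5.0], "dr": [0, 0, 0]},
    {"fingers": 0, "travel": [-0.6, 1.9, -5.9], "dr": [0, 0, 0]},
    {"fingers": 0, "travel": [-0.6, 1.9, -6.5], "dr": [0, 0, 0]},
    {"fingers": 0, "travel": [-0.6, 1.9, -6.9], "dr": [0, 0, 0]},
    {"fingers": 0, "travel": [-0.6, 1.9, -7.2], "dr": [0, 0, 0]},
    {"fingers": 0, "travel": [-0.6, 1.9, -7.3], "dr": [0, 0, 0]}
  ]
}}

```text
t: 5.67
eef_pos: [0.4982, 0.3491, 0.0358]
ee_rot: [-180.0, 0.0, 103.7]
force: [-0.7, 0.0, -0.9]
opening: 0.0181
grasp_force: 40.0
```

Call:
{"op": "drive_tool", "data": {
  "plan": [
    {"fingers": 50, "travel": [0, 0, 0], "dr": [0, 0, 0]},
    {"fingers": 50, "travel": [0, 0, 0], "dr": [0, 0, 0]},
    {"fingers": 50, "travel": [0, 0, 0], "dr": [0, 0, 0]},
    {"fingers": 50, "travel": [0, 0, 0], "dr": [0, 0, 0]},
    {"fingers": 50, "travel": [0, 0, 0.2], "dr": [0, 0, 0]},
    {"fingers": 50, "travel": [0, 0, 0.8], "dr": [0, 0, 0]},
    {"fingers": 50, "travel": [0, 0, 2], "dr": [0, 0, 0]},
    {"fingers": 50, "travel": [0, 0, 3.5], "dr": [0, 0, 0]},
    {"fingers": 50, "travel": [0, 0, 5], "dr": [0, 0, 0]},
    {"fingers": 50, "travel": [0, 0, 6.5], "dr": [0, 0, 0]}
  ]
}}

```text
t: 6.5
eef_pos: [0.4977, 0.349, 0.2009]
ee_rot: [180.0, -0.0, 103.8]
force: [0.6, -0.1, -0.6]
opening: 0.0456
grasp_force: 0.0
```

Run:
```python
from h import *
print(get_state()['qpos'])
m=camera_model('scene');p,d=grab_frame('scene');P=cloud(m,d);H,S,V=cv2.split(cv2.cvtColor(p,cv2.COLOR_RGB2HSV))
k=(H>95)&(H<130)&(S>120)&(P[...,1]>.25)&(P[...,1]<.45)&(P[...,0]<.6)&(P[...,0]>.4)
v,u=np.nonzero(k);print('blue',len(u),P[v,u].min(0),P[v,u].max(0))
```

```text
[2.94161011e+01 2.75948524e+01 8.05897611e+01 2.42596671e-05
 7.18043752e+01 1.56573256e+01]
blue 583 [0.43910653 0.31713246 0.00145438] [0.55579756 0.43218475 0.3887251 ]
```

Call:
{"op": "drive_tool", "data": {
  "plan": [
    {"fingers": 70, "travel": [0, -1.0, 0.6], "dr": [0, 0, -0.4]},
    {"fingers": 70, "travel": [0, -2.6, 1.2], "dr": [0, 0, -0.8]},
    {"fingers": 70, "travel": [0, -4.2, 1.8], "dr": [0, 0, -1.2]},
    {"fingers": 70, "travel": [-0.1, -5.8, 2.0], "dr": [0, 0, -1.6]},
    {"fingers": 70, "travel": [-0.2, -7.4, 2.0], "dr": [0, 0, -2.0]},
    {"fingers": 70, "travel": [-0.3, -9.0, 2.0], "dr": [0, 0, -2.4]},
    {"fingers": 70, "travel": [-0.4, -10.6, 2.0], "dr": [0, 0, -2.8]},
    {"fingers": 70, "travel": [-0.5, -12.2, 2.0], "dr": [0, 0, -3.2]},
    {"fingers": 70, "travel": [-0.6, -13.8, 2.0], "dr": [0, 0, -3.6]},
    {"fingers": 70, "travel": [-0.7, -15.4, 2.0], "dr": [0, 0, -4.0]}
  ]
}}

```text
t: 7.38
eef_pos: [0.4799, -0.0376, 0.2492]
ee_rot: [179.9, -0.0, 79.7]
force: [1.0, -0.6, -0.4]
opening: 0.0638
grasp_force: 0.0
```

Run:
```python
from h import *
m=camera_model('top');p,d=grab_frame('top');P=cloud(m,d);print(get_state()['eef_pos'])
H,S,V=cv2.split(cv2.cvtColor(p,cv2.COLOR_RGB2HSV))
k=np.zeros((480,640),bool);k[205:275,130:212]=1
b=k&(P[...,2]>.04);v,u=np.nonzero(b);print('tray hi',len(u),np.median(P[v,u],0),cv2.minAreaRect((P[v,u,:2]*1000).astype(np.float32)))
b=k&(P[...,2]<.035)&(V<60);v,u=np.nonzero(b);print(cv2.minAreaRect((P[v,u,:2]*1000).astype(np.float32)))
```

```text
[ 0.47995087 -0.04371099  0.24919905]
tray hi 165 [0.49353732 0.34492418 0.05903704] ((449.650146484375, 171.50624084472656), (402.84747314453125, 30.41929054260254), 75.2339096069336)
((497.9096374511719, 351.29412841796875), (110.10570526123047, 151.46426391601562), 12.138785362243652)
```

Call:
{"op": "drive_tool", "data": {
  "plan": [
    {"fingers": 70, "travel": [-0.1, -1.4, 0], "dr": [0, 0, -0.1]},
    {"fingers": 70, "travel": [-0.2, -3.0, 0], "dr": [0, 0, -0.3]},
    {"fingers": 70, "travel": [-0.3, -4.6, 0], "dr": [0, 0, -0.6]},
    {"fingers": 70, "travel": [-0.4, -6.2, 0], "dr": [0, 0, -0.6]},
    {"fingers": 70, "travel": [-0.5, -7.8, 0], "dr": [0, 0, -0.6]},
    {"fingers": 70, "travel": [-0.6, -9.4, 0], "dr": [0, 0, -0.6]},
    {"fingers": 70, "travel": [-0.7, -11.0, 0], "dr": [0, 0, -0.6]},
    {"fingers": 70, "travel": [-0.8, -12.6, 0], "dr": [0, 0, -0.6]},
    {"fingers": 70, "travel": [-0.9, -13.9, 0], "dr": [0, 0, -0.6]},
    {"fingers": 70, "travel": [-1.0, -14.6, 0], "dr": [0, 0, -0.6]}
  ]
}}

```text
t: 8.27
eef_pos: [0.4549, -0.4043, 0.2488]
ee_rot: [180.0, 0.1, 76.1]
force: [-0.2, 1.1, 0.7]
opening: 0.064
grasp_force: 0.0
```

Run:
```python
from h import *
grab_frame('top');s=get_state();m=camera_model('wrist');p,d=grab_frame('wrist')
print(s['eef_pos'],s['ee_rot'])
np.savez('w2.npz',p=p,d=d,K=m['mtx'],pos=m['position'],att=m['attitude'])
cv2.imwrite('pics/w2.png',p[...,::-1])
P=cloud(m,d);H,S,V=cv2.split(cv2.cvtColor(p,cv2.COLOR_RGB2HSV))
for n,k in(('yel',(H>18)&(H<35)&(S>120)&(V>80)&(P[...,2]>.125)&(P[...,2]<.15)),('red',((H<6)|(H>174))&(S>150)&(P[...,2]>.12)&(P[...,2]<.14)),('block',(P[...,2]>.055)&(P[...,2]<.068))):
    k[300:]=0;v,u=np.nonzero(k)
    if len(u)>3: print(n,len(u),u.mean(),v.mean(),np.median(P[v,u],0),cv2.minAreaRect((P[v,u,:2]*1000).astype(np.float32)))
```

```text
[ 0.45456975 -0.40575734  0.24861943] [1.79959129e+02 9.67626633e-02 7.60026705e+01]
yel 320 314.39375 183.953125 [ 0.46454491 -0.36734054  0.13490276] ((464.5107116699219, -367.5849914550781), (14.092334747314453, 14.615195274353027), 28.331867218017578)
red 769 313.9024707412224 80.66579973992198 [ 0.48211596 -0.29571276  0.12679227] ((482.30633544921875, -295.54779052734375), (21.43218994140625, 22.15986442565918), 76.30493927001953)
block 10752 282.82403273809524 113.80161830357143 [ 0.46523902 -0.31877258  0.06088292] ((536.2396850585938, -364.0118713378906), (140.0630645751953, 574.2945556640625), 62.28217315673828)
```

View pics/w2.png

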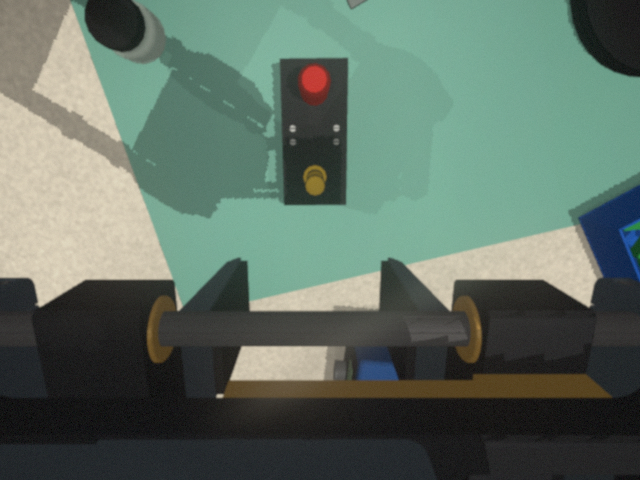

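The wrist view shows the stylus top at (314,184), the screwdriver at (314,82), and the closing line centred on the stylus. The wrist and top cameras agree on (0.4645, -0.3676).

Call:
{"op": "drive_tool", "data": {
  "plan": [
    {"fingers": 70, "travel": [0.2, 0.8, 0], "dr": [0, 0, 0]},
    {"fingers": 70, "travel": [0.4, 1.5, -0.5], "dr": [0, 0, 0]},
    {"fingers": 70, "travel": [0.4, 1.5, -1.5], "dr": [0, 0, 0]},
    {"fingers": 70, "travel": [0.4, 1.5, -2.8], "dr": [0, 0, 0]},
    {"fingers": 70, "travel": [0.4, 1.5, -4.0], "dr": [0, 0, 0]},
    {"fingers": 70, "travel": [0.4, 1.5, -5.2], "dr": [0, 0, 0]},
    {"fingers": 70, "travel": [0.4, 1.5, -6.0], "dr": [0, 0, 0]},
    {"fingers": 70, "travel": [0.4, 1.5, -6.6], "dr": [0, 0, 0]},
    {"fingers": 70, "travel": [0.4, 1.5, -6.6], "dr": [0, 0, 0]}
  ]
}}

```text
t: 9.12
eef_pos: [0.4645, -0.3608, 0.0811]
ee_rot: [-179.8, -0.1, 76.2]
force: [-1.3, 1.3, -0.2]
opening: 0.0634
grasp_force: 0.0
```

Call:
{"op": "drive_tool", "data": {
  "plan": [
    {"fingers": 0, "travel": [0, 0, 0], "dr": [0, 0, 0]},
    {"fingers": 0, "travel": [0, 0, 0], "dr": [0, 0, 0]},
    {"fingers": 0, "travel": [0, 0, 0], "dr": [0, 0, 0]},
    {"fingers": 0, "travel": [0, 0, 0], "dr": [0, 0, 0]},
    {"fingers": 0, "travel": [0, 0, 0], "dr": [0, 0, 0]},
    {"fingers": 0, "travel": [0, 0, 0], "dr": [0, 0, 0]},
    {"fingers": 0, "travel": [0, 0, 0], "dr": [0, 0, 0]},
    {"fingers": 0, "travel": [0, 0, 0], "dr": [0, 0, 0]},
    {"fingers": 0, "travel": [0, 0, 0], "dr": [0, 0, 0]}
  ],
  "squeeze": 40
}}

```text
t: 9.87
eef_pos: [0.4655, -0.3633, 0.0836]
ee_rot: [180.0, 0.0, 76.2]
force: [0.4, 0.4, 1.8]
opening: 0.0147
grasp_force: 40.0
```

Call:
{"op": "drive_tool", "data": {
  "plan": [
    {"fingers": 0, "travel": [0, 0, 0.3], "dr": [0, 0, 0]},
    {"fingers": 0, "travel": [0, 0, 0.8], "dr": [0, 0, 0]},
    {"fingers": 0, "travel": [0, 0, 1.5], "dr": [0, 0, 0]},
    {"fingers": 0, "travel": [0, 0, 2.3], "dr": [0, 0, 0]},
    {"fingers": 0, "travel": [0, 0, 3.2], "dr": [0, 0, 0]},
    {"fingers": 0, "travel": [0, 0, 4.2], "dr": [0, 0, 0]},
    {"fingers": 0, "travel": [0, 0, 5.2], "dr": [0, 0, 0]},
    {"fingers": 0, "travel": [0, 0, 6.0], "dr": [0, 0, 0]},
    {"fingers": 0, "travel": [0, 0, 6.0], "dr": [0, 0, 0]}
  ]
}}

```text
t: 10.62
eef_pos: [0.4668, -0.3645, 0.2381]
ee_rot: [179.7, 0.2, 76.2]
force: [0.1, 0.4, 0.4]
opening: 0.0144
grasp_force: 40.0
```

Run:
```python
from h import *
grab_frame('top');s=get_state();m=camera_model('wrist');p,d=grab_frame('wrist')
print(s['eef_pos'],s['ee_rot'],s['opening'],s['grasp_force'],s['force'])
np.savez('w3.npz',p=p,d=d,K=m['mtx'],pos=m['position'],att=m['attitude'])
m2=camera_model('scene');q,e=grab_frame('scene')
np.savez('s3.npz',p=q,d=e)
c=cv2.resize(q[60:240,120:280],None,fx=2.6,fy=2.6)
a=cv2.resize(p,None,fx=.6,fy=.6)
im=np.zeros((468,800,3),np.uint8);im[:288,:384]=a;im[:c.shape[0],384:384+c.shape[1]]=c[:468]
cv2.imwrite('pics/w3.png',im[...,::-1])
```

```text
[ 0.4662647  -0.36397451  0.23598028] [1.79797391e+02 1.16463867e-01 7.61602891e+01] 0.014480697649365958 39.99990463256836 [ 0.37483476  0.53354568 -0.33649199]
```

View pics/w3.png

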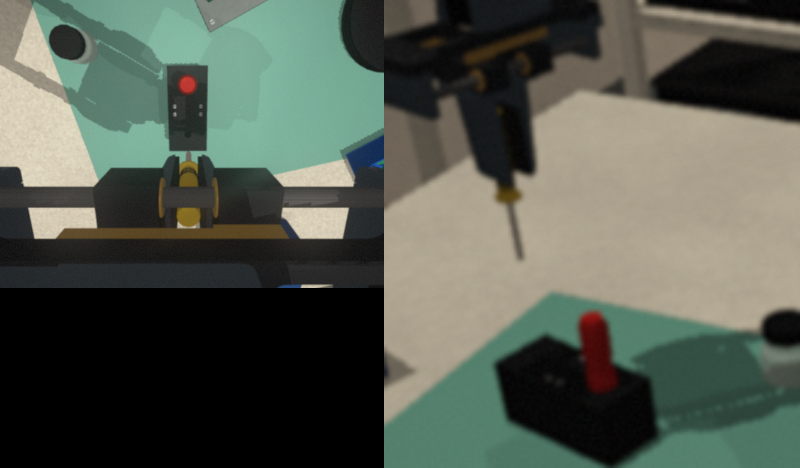

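The left picture shows the stylus held with its tip at wrist pixel (313,253). The right crop of the scene shows the rod hanging clear of the block, with its tip at about (172,160).

Run:
```python
from h import *
f=np.load('w3.npz');m=dict(mtx=f['K'],position=f['pos'],attitude=f['att']);d=f['d'];P=cloud(m,d);g=cv2.cvtColor(f['p'],cv2.COLOR_RGB2GRAY)
k=(P[...,2]>.14)&(P[...,2]<.225);k[:225]=0;k[300:]=0;k[:,:300]=0;k[:,330:]=0
for v in range(236,282,3):
    u=np.nonzero(k[v])[0]; print(v,(u.min(),u.max(),P[v,u].mean(0).round(4)) if len(u) else '-', g[v,306:322])
f=np.load('s3.npz');ms=camera_model('scene');Ps=cloud(ms,f['d']);g=cv2.cvtColor(f['p'],cv2.COLOR_RGB2GRAY)
for v in range(134,168,3):
    print(v,g[v,160:182],f['d'][v,160:182:3].round(2))
```

```text
236 - [55 58 53 54 56 56 53 57 58 55 54 55 55 54 56 59]
239 - [57 61 54 55 54 53 55 52 54 59 58 58 59 57 58 59]
242 - [55 57 56 53 57 54 57 51 58 55 55 52 59 56 56 56]
245 - [54 56 58 55 56 55 55 58 58 55 55 53 57 57 54 57]
248 - [58 55 53 54 54 53 53 52 54 55 56 54 51 55 57 56]
251 - [ 92  95  92  93  93  92  88  79  79  91 102 103 104 108 107 105]
254 (np.int64(310), np.int64(317), array([ 0.4655, -0.3665,  0.1646])) [159 158 159 153 136 117 107 105 104 104 106 122 142 154 160 159]
257 (np.int64(310), np.int64(317), array([ 0.4655, -0.3666,  0.171 ])) [154 160 158 145 122 110 105 103 107 103 102 105 124 147 158 161]
260 (np.int64(309), np.int64(318), array([ 0.4654, -0.3669,  0.1764])) [159 157 155 137 116 106 107 106 105 102 102 105 123 142 154 158]
263 (np.int64(309), np.int64(318), array([ 0.4655, -0.367 ,  0.1823])) [158 157 153 135 117 106 103 105 103 104 102 103 121 147 153 158]
266 (np.int64(309), np.int64(318), array([ 0.4654, -0.3668,  0.1885])) [157 159 149 134 113 104 103 103 102 103 100 101 116 140 152 158]
269 (np.int64(304), np.int64(323), array([ 0.4672, -0.3591,  0.
[... 1549 characters left out ...]
1.41 1.41 1.41]
155 [167 165 167 167 166 167 167 168 165 154 120  88  96 136 164 171 171 170
 170 169 169 170] [1.4  1.4  1.4  1.4  1.04 1.39 1.4  1.39]
158 [167 167 168 168 169 168 169 168 167 166 147 109  90 118 154 167 167 167
 168 169 169 170] [1.38 1.39 1.39 1.38 1.04 1.38 1.38 1.38]
161 [164 163 164 164 164 166 166 167 168 169 166 164 162 164 167 167 167 166
 167 166 169 168] [1.37 1.37 1.37 1.37 1.37 1.37 1.37 1.37]
164 [163 165 166 168 167 167 166 167 167 167 168 169 168 168 164 165 164 167
 165 168 167 167] [1.35 1.35 1.35 1.35 1.36 1.35 1.36 1.35]
167 [164 164 166 166 164 164 164 163 165 166 167 167 166 166 164 165 166 164
 164 163 165 163] [1.34 1.34 1.34 1.34 1.34 1.34 1.34 1.34]
```

Run:
```python
from h import *
ms=camera_model('scene');print(cast(ms,171.9,158,.163),cast(ms,169.8,149,.178))
f=np.load('w3.npz');m=dict(mtx=f['K'],position=f['pos'],attitude=f['att'])
print(cast(m,313.6,254,.1630),cast(m,313.6,266,.186),get_state()['eef_pos'])
```

```text
[ 0.47142398 -0.36218312  0.163     ] [ 0.46143047 -0.37124356  0.178     ]
[ 0.46548037 -0.36701906  0.163     ] [ 0.46525454 -0.36768484  0.186     ] [ 0.46527383 -0.36308347  0.23335861]
```

Call:
{"op": "drive_tool", "data": {
  "plan": [
    {"fingers": 0, "travel": [0.3, 1.0, 0], "dr": [0, 0, 0]},
    {"fingers": 0, "travel": [0.75, 2.4, 0], "dr": [0, 0, 0]},
    {"fingers": 0, "travel": [1.2, 3.9, 0], "dr": [0, 0, 0]},
    {"fingers": 0, "travel": [1.7, 5.4, 0], "dr": [0, 0, 0]},
    {"fingers": 0, "travel": [2.15, 6.9, 0], "dr": [0, 0, 0]},
    {"fingers": 0, "travel": [2.6, 8.4, 0], "dr": [0, 0, 0]},
    {"fingers": 0, "travel": [3.1, 9.9, 0], "dr": [0, 0, 0]},
    {"fingers": 0, "travel": [3.5, 11.4, 0], "dr": [0, 0, 0]},
    {"fingers": 0, "travel": [4.0, 12.9, 0], "dr": [0, 0, 0]},
    {"fingers": 0, "travel": [4.4, 14.2, 0], "dr": [0, 0, 0]}
  ]
}}

```text
t: 11.6
eef_pos: [0.5752, -0.0057, 0.2324]
ee_rot: [-179.9, 0.0, 76.2]
force: [1.1, -0.6, 0.1]
opening: 0.0146
grasp_force: 40.0
```

Call:
{"op": "drive_tool", "data": {
  "plan": [
    {"fingers": 0, "travel": [0.1, 0.4, -0.6], "dr": [0, 0, 0]},
    {"fingers": 0, "travel": [0.16, 0.5, -1.2], "dr": [0, 0, 0]},
    {"fingers": 0, "travel": [0.16, 0.5, -1.8], "dr": [0, 0, 0]},
    {"fingers": 0, "travel": [0.16, 0.5, -2.0], "dr": [0, 0, 0]},
    {"fingers": 0, "travel": [0.16, 0.5, -2.0], "dr": [0, 0, 0]},
    {"fingers": 0, "travel": [0.16, 0.5, -2.0], "dr": [0, 0, 0]}
  ]
}}

```text
t: 12.1
eef_pos: [0.5793, 0.004, 0.1833]
ee_rot: [-179.9, 0.0, 76.1]
force: [0.4, 0.4, 0.1]
opening: 0.014
grasp_force: 40.0
```

Run:
```python
from h import *
grab_frame('top');grab_frame('top');s=get_state();m=camera_model('wrist');p,d=grab_frame('wrist')
print(s['eef_pos'],s['ee_rot'],s['opening'],s['grasp_force'],s['force'])
np.savez('w4.npz',p=p,d=d,K=m['mtx'],pos=m['position'],att=m['attitude'])
cv2.imwrite('pics/w4.png',cv2.resize(p[150:300,220:420],None,fx=4,fy=4,interpolation=cv2.INTER_CUBIC)[...,::-1])
P=cloud(m,d)
for v in range(225,275,3):
    k=(P[v,295:335,2]>.095)&(P[v,295:335,2]<.155);u=np.nonzero(k)[0]+295
    if len(u): print(v,u.min(),u.max(),P[v,u].mean(0).round(4))
```

```text
[0.57982836 0.00388504 0.18412642] [ 1.79953588e+02 -7.65128164e-03  7.61302173e+01] 0.014378728653052984 39.99992251396179 [ 0.06752953  0.1777591  -0.52839083]
252 311 316 [0.579  0.0016 0.1081]
255 310 317 [0.5789 0.0015 0.1148]
258 310 317 [0.579  0.0016 0.1217]
261 309 318 [0.5788 0.001  0.1264]
264 309 318 [0.5788 0.0011 0.1325]
267 309 318 [0.5787 0.0007 0.137 ]
```

View pics/w4.png

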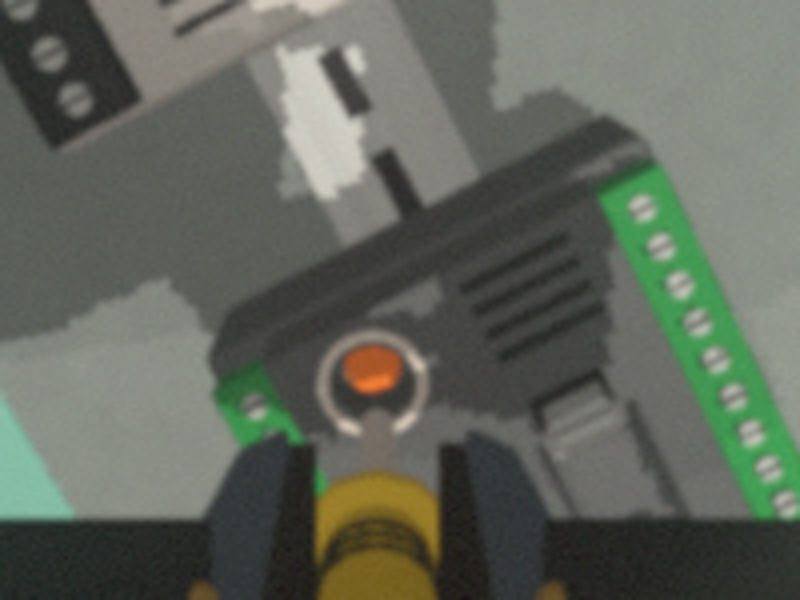

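The ring centre is at crop (373,384), or about pixel (313,246). The tip overlaps its lower rim at (313,252).

Run:
```python
from h import *
f=np.load('w4.npz');p=f['p'];m=dict(mtx=f['K'],position=f['pos'],attitude=f['att'])
print('ring',cast(m,313.2,246,.0825))
H,S,V=cv2.split(cv2.cvtColor(p,cv2.COLOR_RGB2HSV));k=(H<20)&(S>150)&(V>100);k[:235]=0;k[252:]=0;k[:,300:328]&=True;k[:,:300]=0;k[:,328:]=0
v,u=np.nonzero(k);print('orange',len(u),u.min(),u.max(),v.min(),v.max(),cast(m,u.mean(),v.mean(),.0685))
print('tip axis px cast',cast(m,313.6,252,.1085),get_state()['eef_pos'])
```

```text
ring [ 0.57801028 -0.00123439  0.0825    ]
orange 124 307 319 237 247 [ 0.57759874 -0.00176588  0.0685    ]
tip axis px cast [0.57904661 0.00166455 0.1085    ] [0.57992601 0.00390736 0.184255  ]
```

Call:
{"op": "drive_tool", "data": {
  "plan": [
    {"fingers": 0, "travel": [-0.01, 0, -0.3], "dr": [0, 0, 0]},
    {"fingers": 0, "travel": [-0.01, 0, -0.6], "dr": [0, 0, 0]},
    {"fingers": 0, "travel": [-0.01, 0, -0.9], "dr": [0, 0, 0]},
    {"fingers": 0, "travel": [-0.01, 0, -1.2], "dr": [0, 0, 0]},
    {"fingers": 0, "travel": [-0.01, 0, -1.4], "dr": [0, 0, 0]},
    {"fingers": 0, "travel": [-0.01, 0, -1.45], "dr": [0, 0, 0]},
    {"fingers": 0, "travel": [-0.01, 0, -1.45], "dr": [0, 0, 0]},
    {"fingers": 0, "travel": [-0.01, 0, -1.45], "dr": [0, 0, 0]},
    {"fingers": 0, "travel": [-0.01, 0, -1.45], "dr": [0, 0, 0]}
  ]
}}

```text
t: 13.0
eef_pos: [0.5795, 0.0042, 0.1475]
ee_rot: [180.0, -0.0, 76.2]
force: [-0.1, -0.8, 0.2]
opening: 0.0143
grasp_force: 40.0
```

Call:
{"op": "drive_tool", "data": {
  "plan": [
    {"fingers": 0, "travel": [0, 0, -0.05], "dr": [0, 0, 0]},
    {"fingers": 0, "travel": [0, 0, -0.12], "dr": [0, 0, 0]},
    {"fingers": 0, "travel": [0, 0, -0.18], "dr": [0, 0, 0]},
    {"fingers": 0, "travel": [0, 0, -0.24], "dr": [0, 0, 0]},
    {"fingers": 0, "travel": [0, 0, -0.3], "dr": [0, 0, 0]},
    {"fingers": 0, "travel": [0, 0, -0.3], "dr": [0, 0, 0]},
    {"fingers": 0, "travel": [0, 0, -0.3], "dr": [0, 0, 0]},
    {"fingers": 0, "travel": [0, 0, -0.3], "dr": [0, 0, 0]}
  ]
}}

```text
t: 13.67
eef_pos: [0.5795, 0.0042, 0.1399]
ee_rot: [180.0, -0.0, 76.2]
force: [0.3, 0.8, 4.6]
opening: 0.0141
grasp_force: 40.0
```

Call:
{"op": "drive_tool", "data": {
  "plan": [
    {"fingers": 0, "travel": [0, 0, -0.03], "dr": [0, 0, 0]},
    {"fingers": 0, "travel": [0, 0, -0.06], "dr": [0, 0, 0]},
    {"fingers": 0, "travel": [0, 0, -0.06], "dr": [0, 0, 0]},
    {"fingers": 0, "travel": [0, 0, -0.06], "dr": [0, 0, 0]},
    {"fingers": 0, "travel": [0, 0, -0.06], "dr": [0, 0, 0]},
    {"fingers": 0, "travel": [0, 0, -0.06], "dr": [0, 0, 0]}
  ]
}}

```text
t: 14.17
eef_pos: [0.5799, 0.0042, 0.1394]
ee_rot: [179.9, -0.0, 76.2]
force: [-3.2, 0.1, 19.6]
opening: 0.0142
grasp_force: 40.0
```

Call:
{"op": "drive_tool", "data": {
  "plan": [
    {"fingers": 0, "travel": [0, 0, 0.02], "dr": [0, 0, 0]},
    {"fingers": 0, "travel": [0, 0, 0.02], "dr": [0, 0, 0]},
    {"fingers": 0, "travel": [0, 0, 0.02], "dr": [0, 0, 0]},
    {"fingers": 0, "travel": [0, 0, 0.02], "dr": [0, 0, 0]},
    {"fingers": 0, "travel": [0, 0, 0.02], "dr": [0, 0, 0]},
    {"fingers": 0, "travel": [0, 0, 0.02], "dr": [0, 0, 0]}
  ]
}}

```text
t: 14.67
eef_pos: [0.5798, 0.0042, 0.1396]
ee_rot: [179.9, -0.0, 76.2]
force: [-2.5, -0.1, 15.6]
opening: 0.0141
grasp_force: 40.0
```

Run:
```python
from h import *
for i in range(3):
    s=get_state();m=camera_model('top');p,d=grab_frame('top');print(s['eef_pos'],s['force'],s['grasp_force'])
P=cloud(m,d);q=P[205:275,130:212].reshape(-1,3);q=q[(q[:,2]>.05)&(q[:,2]<.07)&(abs(q[:,1]-.35)<.08)];print(len(q),np.median(q,0))
m=camera_model('wrist');p,d=grab_frame('wrist');P=cloud(m,d)
cv2.imwrite('pics/w5.png',cv2.resize(p[150:300,220:420],None,fx=4,fy=4,interpolation=cv2.INTER_CUBIC)[...,::-1])
```

```text
[0.57976098 0.00418136 0.13958401] [-2.53941126 -0.08575773 15.58095316] 40.007094740867615
[0.57975663 0.00417393 0.13956679] [-2.002033    1.26256929 15.58643072] 40.00712692737579
[0.57973058 0.004191   0.13956603] [-1.84869656  0.25038246 15.33088443] 40.007067918777466
121 [0.49588581 0.34768619 0.05925944]
```

View pics/w5.png

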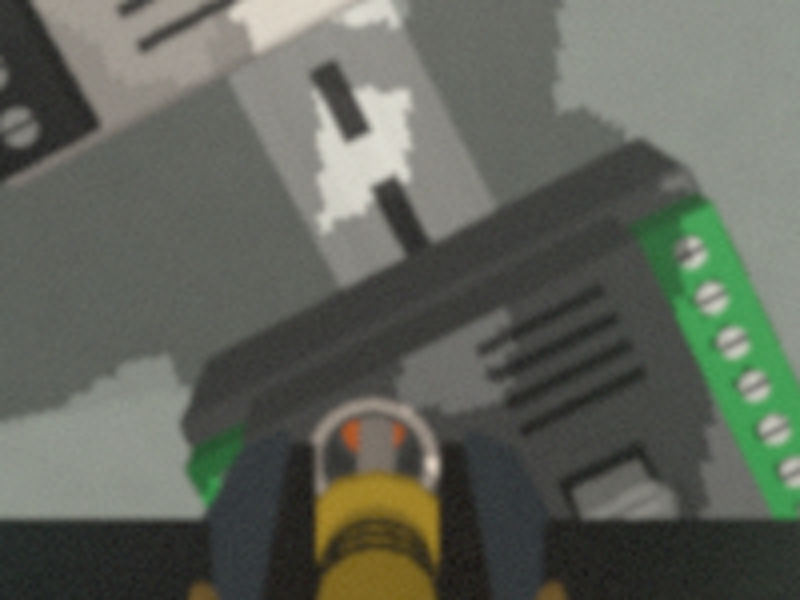

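The rod stands centred in the ring at crop (375,440), with the orange button below it. It is held steadily at about 15 N against the stop, and the cartridge stands in the tray. I'm handing the job in.

```bash
python3 -c "
from bench import *
print(finish_job())"
```

```text
the job is handed in; nothing more can be done
None
```

I handed the job in with the cartridge standing in the tray and the stylus still gripped, pushing the reset button against its stop at about 15 N; the hand-in returned no verdict.

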